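# Load the vial carrier and purge it

### The arm

A 6-joint arm with a two-finger parallel gripper is mounted at the origin on the work surface. World frame = base frame: x ahead of the robot, y to its left, z up, the work surface at z = 0. Lengths are in m, angles in rad, forces in N, time in s.
With the tool pointing down it reaches from about 0.35 to 0.975 m from the base axis. Payload 4.9 kg.
Tool frame: the origin (TCP) lies on the centre line of the jaws, within the pads' length; the fingertips stand 22 mm ahead of it and the grasp point (between the pads) lies 3 mm ahead of it (manip.tcp_to_tips is the distance from the TCP to the fingertips, in m); z points along the fingers, x is the direction in which the jaws open and shut, and the axes are right-handed (so a half turn about z gives the same grasp; the last joint's range is limited). The gripper opens to 85 mm and grips with 20 to 120 N. Pads are 22 mm wide; open, the fingers measure 114 mm over their backs; the gripper's body (76 mm by 85 mm) begins 54 mm behind the grasp point. The pads swing forward as they close: fully open they stand 13 mm farther back than shut.
Start: joints at [-1.275, 0.053, 1.613, -0, 1.476, -0.119], TCP at [0.252, -0.572, 0.253] pointing down, gripper open.
Joint ranges: [-3.01, 3.01], [-1.01, 2.22], [0.06, 2.58], [-1.02, 4.17], [0.09, 2.62], [-3.14, 3.14]. Speed limits (rad/s): [2.57, 2.57, 3.14, 3.14, 3.14, 3.14].

### API

Orientations are given as a unit quaternion [w, x, y, z].
In Python, from plant import manip gives the robot as it stands.
- The arm moves only by the shell command python3 -m pendant 'ROWS'. ROWS is a JSON object of lists of equal length, an entry for each row: "linear": the shift along the tool's x, y, z in cm, a list of three; "rotation": the turn, a rotation vector about the tool's x, y, z in degrees, a list of three; "grip": the closure, from 0 (fully open) to 1 (shut). A call has exactly 10 rows; each row is the pose to reach, as a shift and turn from the pose commanded when the call began, along the tool's axes at that moment; what a row does not reach only later rows make up. A row lasts 1/12 s, in which the tool goes at most 41.7 mm and 7.16 degrees, less where a joint would pass 70% of its speed; a pose out of reach is approached as far as the arm can. A call with a gripper value outside its range is refused whole. The fingers move at their own pace and stop on an object; the grip force is fixed at half the most. Time passes only in rows, so rows that repeat a pose let the fingers close, or fill a call up. It gives the time, the measured TCP pose, the force and the opening at its end, in the units of the state.
- manip.state(): the state, without advancing time (a new reading comes with each control period).
- manip.grab_frame(name): name is "side" or "top" or "wrist"; returns the picture (400x640x3 uint8, red, green, blue); there is no depth.
- manip.calibration(name): a dict with "fx", "fy", "cx", "cy" (pixels), "cam_to_world" (4x4, takes a point from camera to world coordinates). Camera axes: x right, y up, looking along -z (the intrinsics and any distortion apply to the point x, -y, -z); pixel columns grow to the right and rows downward; lengths in m; the calibration is good to about 2 mm. A picture is of the moment at which its call begins: read the wrist's pose just before it. calibration takes no time and is no camera call; for the wrist camera it gives the pose at the moment of the call.
- manip.job_done(): hands the job in, once; it reports no verdict.
The state is a dict: "time": time; "joint_pos": joint angles; "joint_vel": joint speeds; "joint_efforts": joint torques, N m; "tool_pos": TCP position; "tool_rot": TCP orientation; "contact_force": force on the tool from outside, world axes, zero at the start; "ft_torque": the same for the moment, N m; "gripper_width": opening from 0.0 (shut) to 1.0 (fully open).
Only numpy, scipy, OpenCV 4.12 (cv2) and the standard library are available. Lean on these libraries where they do the work, as an engineer would, in place of code of your own. Each camera call takes 0.05 s, during which the arm holds its last target. There are 200 camera calls.

### The job

Pick up the carrier that holds the three vials, keep it roughly level, and slide it nose first into the sampling dock, under the overhanging head, until it lies flat and fully home against the end stop. Only then twist the spring-return purge knob on the gas panel clockwise all the way to its stop, hold it there for a good second, and let it go so that it springs back. Leave the empty carrier and everything else on the bench where it stands.

Things in the scene. Friction and masses are not known exactly. Their poses are not given: they have to be found in the camera images.
- carrier_post (a point): Where to grip the loaded carrier: its grey upright post, 20 (x) x 16 (y) mm, this point 60 mm above the carrier's underside. The post spans 26 to 80 mm above the underside; its axis is 155 mm behind the nose, 45 mm ahead of the tail. x points to the nose, z up. The centre of mass is within 15 mm of the post.
- carrier_nose (a point): Middle of the lower edge of the loaded carrier's front end; axes as carrier_post. The carrier is a loose aluminium bar 200 mm long, 42 mm wide, about 0.3 kg: front bar 16 mm high with three fixed white-capped glass vials (tops 53 mm above the underside), rear block under the post 26 mm high.
- dock_stop (a point): Middle of the foot of the end stop's face on the dock floor, 12 mm above the bench: carrier_nose belongs here. x is the direction of insertion, z up. The dock is fixed; its aluminium floor plate is 130 mm wide and runs from 265 mm before to 15 mm behind this point.
- dock_mouth (a point): Middle of the dock's open mouth, on the dock floor, 190 mm before dock_stop. Here two 16 mm high flared guides are about 90 mm apart; they narrow to 48 mm at 125 mm before dock_stop, and from there straight guide rails 48 mm apart run to the stop. Axes as dock_stop.
- dock_head (a point): Middle of the lower front edge of the white head that bridges the rails, 85 mm before dock_stop, 68 mm above the dock floor (15 mm above the vials). Head and side pillars reach from here to 15 mm behind the stop, 130 mm wide; top 168 mm above the bench, a fitting on it to 185 mm. With the carrier home its post stays outside, 70 mm before this face.
- knob_grip (a point): Point to grip the black purge knob, on its axis. The knob is a bar 60 (x) x 14 (y) x 34 (z) mm; this point is 15 mm below its top, 30 mm above the panel's face. Axes turn with it: x along the bar (at rest to the panel's back), z along the axis out of the panel, which leans 20 degrees from vertical towards the panel's front.
- gas_panel: Fixed gas panel, origin at the centre of its underside, x to its back; 155 x 180 mm, with a white 170 x 180 mm face sloping 20 degrees down to the front, top edge about 115 mm high. Besides the purge knob: a gauge and a small round cap at the front corners (9 mm high or less), two 30 mm brass stubs at the back corners.
- purge_knob (a joint): Angle of the purge knob (rad): 0 at rest, grows clockwise seen from above, hard stop at 1.2. Spring return: about 0.04 N m at rest to 0.13 N m at the stop; it goes back to 0 by itself when let go.
- spare_post (a point): Grip post of the empty carrier (a bystander): same shape and axes as carrier_post but without vials. Not to be moved.
- vial_rack: Bystander: black rack of green-capped vials, 90 x 130 mm, 51 mm high; origin at the centre of its underside.
- jar: Bystander: jar, 52 mm diameter, 75 mm high, standing in front of the gas panel; origin at the centre of its underside.
- reagent: Bystander: amber bottle, 64 mm diameter, 150 mm high, standing at the side; origin at the centre of its underside.
- canister: Bystander: metal canister, 66 mm diameter, 120 mm high, standing beside the rack; origin at the centre of its underside.
- wrench: Bystander: wrench, 160 mm long, lying flat near the robot; origin under its middle.
- regulator: Bystander: brass gas regulator, about 60 mm across and 100 mm high, standing at the side; origin at the centre of its underside.

How it is judged:
By the outcome, as a careful person would: the job done as asked, in the order asked, and still so for the second after the job is handed in, with the robot touching nothing.
It also fails if it takes over 72 s, if anything falls off the work surface, if the arm or the gripper's body presses on something with over 40 N, if the wrist force passes 120 N, or if a joint passes its speed limit or range.

## Working session

There is one attempt and no reset: what is moved stays moved. The work goes in short steps, Python scripts to look and compute and a shell command to move; the robot and the scene stay as the last step left them, time stands still between calls to the robot, and variables do not carry over. Pictures are saved under pics/ and viewed, about 8 in all and at most 12, crops included, and the job is handed in when it is done.

```bash
mkdir -p pics; ls; python3 - <<'E'
from plant import manip
import cv2,numpy as np
print(manip.state())
for n in("top","side"):
    f=manip.grab_frame(n); cv2.imwrite(f"pics/{n}0.png",f[:,:,::-1]); c=manip.calibration(n); print(n,{k:np.round(v,4).tolist() if not isinstance(v,str) else v for k,v in c.items()})
E
```

```text
pics
{'time': 0.0, 'joint_pos': array([-1.27500445e+00,  5.33686056e-02,  1.61430025e+00,  2.02893731e-05,
        1.47599387e+00, -1.19040488e-01]), 'joint_vel': array([ 0.00022659, -0.00033638,  0.00195977,  0.00040793, -0.00142842,
        0.00055977]), 'joint_efforts': array([ 3.97550912e-04, -3.93674397e+01, -3.70178246e+01, -3.78607319e-05,
        6.85645049e-03,  2.04085239e-05]), 'tool_pos': array([ 0.25171007, -0.57144073,  0.25205196]), 'tool_rot': array([-6.72170387e-04,  8.37565889e-01, -5.46335346e-01, -7.87137690e-04]), 'contact_force': array([-0.36920984, -0.22971045, -0.22962803]), 'ft_torque': array([ 0.03744733, -0.026007  , -0.02366727]), 'gripper_width': 0.9976482855068112}
top {'fx': 505.2866, 'fy': 505.2866, 'cx': 319.9463, 'cy': 194.2825, 'cam_to_world': [[0.0103, 0.9862, -0.1655, 0.3059], [-0.9998, 0.0126, 0.0125, 0.0084], [0.0144, 0.1653, 0.9861, 1.5803], [0.0, 0.0, 0.0, 1.0]]}
side {'fx': 520.5618, 'fy': 520.5618, 'cx': 322.9929, 'cy': 206.0444, 'cam_to_world': [[0.9517, 0.2347, -0.1981, 0.2525], [-0.307, 0.7477, -0.5888, -0.934], [0.0099, 0.6212, 0.7836, 1.319], [0.0, 0.0, 0.0, 1.0]]}
```

View pics/top0.png

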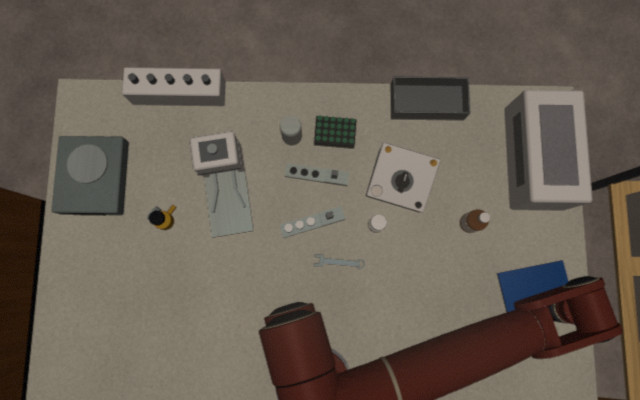

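View pics/side0.png

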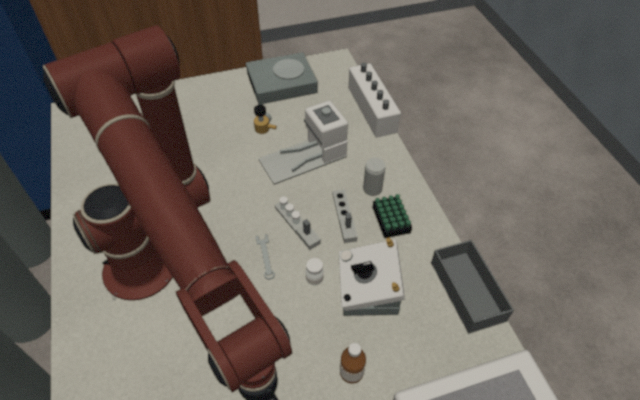

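Top view: the loaded carrier (white caps) is at about (313,222), nose to the left. The dock is at (215,155)–(230,235), its mouth facing down in the image. The panel is at (403,178). I'll enlarge both views.

```bash
cat > h.py <<'E'
from plant import manip
import cv2,numpy as np
from scipy.spatial.transform import Rotation as R
def ray(c,u,v,z):
    """pixel -> world point at height z"""
    T=np.array(c["cam_to_world"]); d=T[:3,:3]@[(u-c["cx"])/c["fx"],-(v-c["cy"])/c["fy"],-1]
    o=T[:3,3]; return o+d*(z-o[2])/d[2]
def proj(c,p):
    T=np.linalg.inv(np.array(c["cam_to_world"])); q=T[:3,:3]@np.array(p)+T[:3,3]
    return np.array([c["cx"]+c["fx"]*q[0]/-q[2],c["cy"]+c["fy"]*q[1]/q[2]])
def crop(n,out,x0,x1,y0,y1,s,img=None):
    f=manip.grab_frame(n)[:,:,::-1] if img is None else cv2.imread(img)
    g=cv2.resize(f[y0:y1,x0:x1],None,fx=s,fy=s,interpolation=cv2.INTER_CUBIC)
    for x in range((x0+19)//20*20,x1,20): cv2.putText(g,str(x),((x-x0)*s,9),0,.35,(0,0,255)); cv2.line(g,((x-x0)*s,10),((x-x0)*s,16),(0,0,255))
    for y in range((y0+19)//20*20,y1,20): cv2.putText(g,str(y),(0,(y-y0)*s+4),0,.35,(0,0,255))
    cv2.imwrite(out,g)
def rows_to(p,Rt):
    """tool-frame shift (cm) and rotvec (deg) from current measured pose to p,Rt"""
    s=manip.state(); q=s["tool_rot"]; A=R.from_quat([q[1],q[2],q[3],q[0]])
    return np.round(A.inv().apply(np.array(p)-s["tool_pos"])*100,2),np.round(np.degrees((A.inv()*Rt).as_rotvec()),2)
E
python3 - <<'E'
from h import *
crop("top","pics/t1.png",190,385,120,255,4,"pics/top0.png")
crop("top","pics/t2.png",350,450,130,245,5,"pics/top0.png")
E
```

```text
(no output)
```

View pics/t1.png

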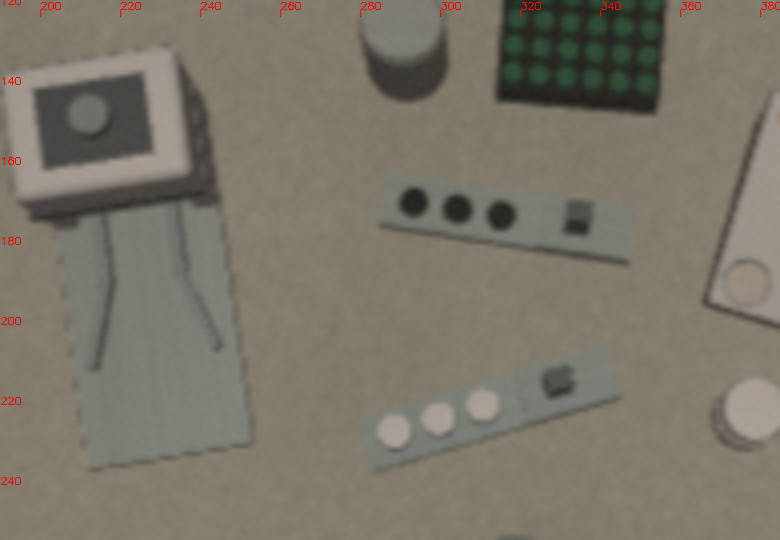

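View pics/t2.png

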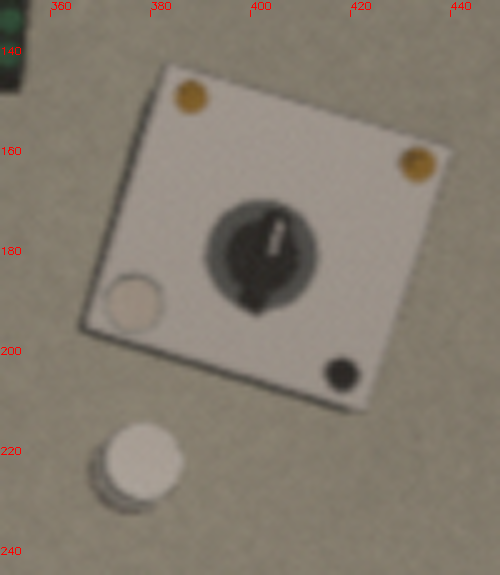

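```bash
cat > fit.py <<'E'
from h import *
from scipy.optimize import least_squares
c=manip.calibration("top")
def fit(m,u,g):
    m=np.array(m,float);u=np.array(u,float)
    def f(t):
        P=np.c_[m@np.array([[np.cos(t[2]),np.sin(t[2]),0],[-np.sin(t[2]),np.cos(t[2]),0],[0,0,1]])]+[t[0],t[1],0]
        return (np.array([proj(c,p) for p in P])-u).ravel()
    r=least_squares(f,g,x_scale=[.01,.01,.1]); print(np.round(r.x,4),"yaw deg",np.degrees(r.x[2]).round(2),"res",np.round(r.fun,1)); return r.x
# nose frame
cal=[]
e=lambda a,b,z:[a,b,z]
def carrier(g):
  # cap spacing unknown: use ray for caps only as direction
  return fit([[0,.021,.016],[0,-.021,.016],[-.2,.021,.026],[-.2,-.021,.026],[-.155,0,.08]],
  [[283,237],[280,224.5],[345,219],[341.7,206.5],[330,215]],g)
n=carrier([.25,.1,1.8]); 
for u,v in [(288.25,227.75),(299.5,224.75),(310.75,221.25)]: print("cap",ray(c,u,v,.053).round(4))
d=ray(c,288.25,227.75,.053)-ray(c,310.75,221.25,.053);print("capdir",np.degrees(np.arctan2(d[1],d[0])).round(2))
print("post",ray(c,329.7,215,.08).round(4),ray(c,329.7,214.5,.08).round(4))
D=fit([[-.265,.065,0],[-.265,-.065,0],[-.190,.046,.016],[-.190,-.046,.016],[-.125,.025,.016],[-.125,-.025,.016],[-.085,.065,.156],[-.085,-.065,.156],[.015,.065,.156],[.015,-.065,.156]] @np.eye(3)+np.array([0,0,.012]),
 [[212,237.25],[253.25,230.5],[213.75,212.25],[244.75,207.25],[218,190.75],[236.25,189.5],[194.5,171],[238,165],[190.75,137],[232.5,131.75]],[.4,.25,0.])
h=.115; s,cs=np.sin(np.radians(20)),np.cos(np.radians(20))
P=fit([[.0775,.09,.115],[.0775,-.09,.115],[.0775-.17*cs,-.09,.115-.17*s],[.0775-.17*cs,.09,.115-.17*s]],[[383.4,143.4],[440,160],[423,212],[366,195.6]],[.35,-.15,-.2])
for z in(.128,): print("knobtop",ray(c,402.6,181.4,z).round(4)); a=ray(c,405,172,z)-ray(c,400.6,192.4,z);print("kdir",np.degrees(np.arctan2(a[1],a[0])))
for u,v,h in[(360+14,222-0,.075)]: print("jar",ray(c,378.5,222,h).round(3))
print("spare",ray(c,334.7,172.7,.08).round(3),"dark bottle",ray(c,478,218,.15).round(3), "rack",ray(c,336,132,.05).round(3))
E
python3 fit.py
```

```text
[0.4522 0.1069 1.8592] yaw deg 106.52 res [ 0.1  0.3 -0.4 -0.2  0.3  0.4 -0.2 -0.1  0.1 -0.4]
cap [0.4582 0.0839 0.053 ]
cap [0.4677 0.0501 0.053 ]
cap [0.4788 0.0161 0.053 ]
capdir 106.88
post [ 0.4952 -0.0405  0.08  ] [ 0.4967 -0.0405  0.08  ]
[0.7002 0.3008 0.1678] yaw deg 9.62 res [ 0.1  0.6  0.6  0.8  0.5  0.2 -0.9  0.7  0.4  0.2 -1.8 -1.  -0.9 -0.
  1.  -0.9 -1.2  0.4  2.  -1. ]
[ 0.612  -0.2616 -0.2819] yaw deg -16.15 res [-0.7 -0.9  0.7 -0.4 -0.1  0.9  0.1  0.4]
knobtop [ 0.591  -0.2522  0.128 ]
kdir -12.872202436971833
jar [ 0.476 -0.187  0.075]
spare [ 0.625 -0.055  0.08 ] dark bottle [ 0.483 -0.463  0.15 ] rack [ 0.761 -0.059  0.05 ]
```

The loaded carrier, dock and panel are fitted, with residuals up to 2 px on the dock. Next I move above the carrier post and check it with the wrist camera.

```bash
cat >> h.py <<'E'
def down(xyaw,tilt=0,ax=None):
    x=np.array([np.cos(np.radians(xyaw)),np.sin(np.radians(xyaw)),0]); z=np.array([0,0,-1.])
    M=R.from_matrix(np.c_[x,np.cross(z,x),z]); return M
E
python3 -c "
from h import *
print(rows_to([.496,-.041,.24],down(16.7)))"
```

```text
(array([-38.7 , -43.74,   1.3 ]), array([-9.000e-02,  8.000e-02, -8.293e+01]))
```

```bash
python3 -m pendant '{"linear":[[-38.7,-43.7,1.3],[-38.7,-43.7,1.3],[-38.7,-43.7,1.3],[-38.7,-43.7,1.3],[-38.7,-43.7,1.3],[-38.7,-43.7,1.3],[-38.7,-43.7,1.3],[-38.7,-43.7,1.3],[-38.7,-43.7,1.3],[-38.7,-43.7,1.3]],"rotation":[[0,0,-82.9],[0,0,-82.9],[0,0,-82.9],[0,0,-82.9],[0,0,-82.9],[0,0,-82.9],[0,0,-82.9],[0,0,-82.9],[0,0,-82.9],[0,0,-82.9]],"grip":[0,0,0,0,0,0,0,0,0,0]}'
python3 -c "
from h import *
print(rows_to([.496,-.041,.24],down(16.7)))"
```

```text
time: 0.93
tool_pos: [0.4261, -0.1915, 0.2436]
tool_rot: [-0.0, 0.999, 0.05, -0.0]
contact_force: [0.7, -0.9, -0.0]
gripper_width: 1.0
(array([  8.45, -14.28,   0.37]), array([-1.000e-02,  0.000e+00, -1.098e+01]))
```

```bash
python3 -m pendant '{"linear":[[8.2,-13.8,0.4],[8.2,-13.8,0.4],[8.2,-13.8,0.4],[8.2,-13.8,0.4],[8.2,-13.8,0.4],[8.2,-13.8,0.4],[8.2,-13.8,0.4],[8.2,-13.8,0.4],[8.2,-13.8,0.4],[8.2,-13.8,0.4]],"rotation":[[0,0,-10.9],[0,0,-10.9],[0,0,-10.9],[0,0,-10.9],[0,0,-10.9],[0,0,-10.9],[0,0,-10.9],[0,0,-10.9],[0,0,-10.9],[0,0,-10.9]],"grip":[0,0,0,0,0,0,0,0,0,0]}'
python3 - <<'E'
from h import *
print(rows_to([.496,-.041,.24],down(16.7)))
c=manip.calibration("wrist"); print(c)
f=manip.grab_frame("wrist"); cv2.imwrite("pics/w1.png",f[:,:,::-1])
for p in([.4963,-.0417,.08],[.4522,.1069,0],[.7,.301,.012]): print(proj(c,p))
E
```

```text
time: 1.77
tool_pos: [0.4944, -0.0496, 0.24]
tool_rot: [0.0, 0.99, 0.141, 0.0]
contact_force: [-0.9, -0.1, 0.5]
gripper_width: 0.999
(array([ 0.39, -0.78,  0.  ]), array([ 0.01,  0.  , -0.54]))
{'fx': 315.5620901103641, 'fy': 315.5620901103641, 'cx': 322.6510277603655, 'cy': 199.81147384852648, 'cam_to_world': array([[ 9.60392819e-01, -2.67762582e-01, -7.71286712e-02,
         4.74994914e-01],
       [ 2.78649516e-01,  9.22589109e-01,  2.66802893e-01,
         1.75369828e-02],
       [-2.81759524e-04, -2.77727450e-01,  9.60659869e-01,
         3.62031340e-01],
       [ 0.00000000e+00,  0.00000000e+00,  0.00000000e+00,
         1.00000000e+00]])}
[327.06559594 180.14602461]
[325.69794122  14.60556996]
[ 657.72904417 -139.02002174]
```

View pics/w1.png

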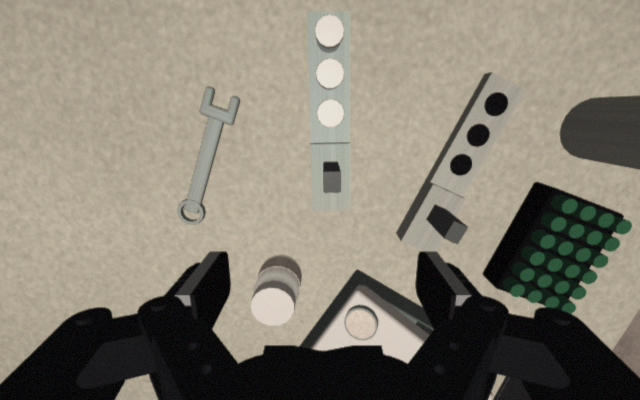

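The wrist view shows the post top at (332,181), against a prediction of (327,180), and the bar axis vertical. So the yaw is right and the post sits about 4 mm further along tool x. Reading positions off the 4× crops also added about 0.4 px of bias. I'm descending on the mean of the two estimates.

```bash
python3 -c "
from h import *
print(rows_to([.499,-.0405,.065],down(16.8)))"
```

```text
(array([ 0.69, -0.73, 17.51]), array([ 0.01, -0.  , -0.63]))
```

```bash
python3 -m pendant '{"linear":[[0.3,-0.3,2],[0.7,-0.7,4],[0.7,-0.7,7],[0.7,-0.7,10],[0.7,-0.7,13],[0.7,-0.7,15],[0.7,-0.7,16.5],[0.7,-0.7,17.5],[0.7,-0.7,17.5],[0.7,-0.7,17.5]],"rotation":[[0,0,-0.6],[0,0,-0.6],[0,0,-0.6],[0,0,-0.6],[0,0,-0.6],[0,0,-0.6],[0,0,-0.6],[0,0,-0.6],[0,0,-0.6],[0,0,-0.6]],"grip":[0,0,0,0,0,0,0,0,0,0]}'
python3 -c "
from h import *
print(rows_to([.499,-.0405,.065],down(16.8)))"
```

```text
time: 2.65
tool_pos: [0.4995, -0.0401, 0.0652]
tool_rot: [-0.0, 0.989, 0.147, -0.0]
contact_force: [-0.2, -0.7, 1.1]
gripper_width: 1.0
(array([-0.05,  0.02,  0.02]), array([-0.01,  0.01,  0.05]))
```

Close, then lift 8 cm.

```bash
python3 -m pendant '{"linear":[[0,0,0],[0,0,0],[0,0,0],[0,0,0],[0,0,0],[0,0,0],[0,0,0],[0,0,0],[0,0,0],[0,0,0]],"rotation":[[0,0,0],[0,0,0],[0,0,0],[0,0,0],[0,0,0],[0,0,0],[0,0,0],[0,0,0],[0,0,0],[0,0,0]],"grip":[0.4,0.7,1,1,1,1,1,1,1,1]}'
python3 -m pendant '{"linear":[[0,0,-0.3],[0,0,-1],[0,0,-2],[0,0,-3.5],[0,0,-5],[0,0,-6.5],[0,0,-7.5],[0,0,-8],[0,0,-8],[0,0,-8]],"rotation":[[0,0,0],[0,0,0],[0,0,0],[0,0,0],[0,0,0],[0,0,0],[0,0,0],[0,0,0],[0,0,0],[0,0,0]],"grip":[1,1,1,1,1,1,1,1,1,1]}'
python3 -c "
from h import *
print(manip.state()['ft_torque'],rows_to([.34,.12,.20],down(-80.5)),rows_to([.499,-.0405,.065],down(16.8)))"
```

```text
time: 3.48
tool_pos: [0.4998, -0.0398, 0.0655]
tool_rot: [0.0, 0.989, 0.147, 0.0]
contact_force: [0.7, 1.2, 3.7]
gripper_width: 0.179
time: 4.32
tool_pos: [0.4992, -0.0397, 0.1448]
tool_rot: [-0.0, 0.989, 0.147, -0.0]
contact_force: [0.4, -0.2, -3.6]
gripper_width: 0.177
[-0.02475066  0.02620793 -0.01047585] (array([-10.59, -19.91,  -5.52]), array([1.000e-02, 2.000e-02, 9.738e+01])) (array([-0.03,  0.07,  7.98]), array([-0.01,  0.02,  0.08]))
```

Grip holds: about 15 mm opening, about 3 N of weight. Now I swing to the position in front of the dock.

```bash
python3 -c "
from h import *
print(rows_to([.336,.24,.15],down(-80.4)))"
```

```text
(array([ -7.49, -31.51,  -0.51]), array([1.000e-02, 2.000e-02, 9.728e+01]))
```

```bash
python3 -m pendant '{"linear":[[-0.5,-2,-0.5],[-1,-4,-0.5],[-1.5,-6,-0.5],[-2,-8.5,-0.5],[-2.5,-11,-0.5],[-3,-13.5,-0.5],[-3.5,-16,-0.5],[-4,-18.5,-0.5],[-4.5,-21,-0.5],[-5,-23,-0.5]],"rotation":[[0,0,4],[0,0,10],[0,0,16],[0,0,22],[0,0,28.5],[0,0,35],[0,0,41.5],[0,0,48],[0,0,54.5],[0,0,60]],"grip":[1,1,1,1,1,1,1,1,1,1]}'
python3 -c "
from h import *
print(rows_to([.336,.24,.15],down(-80.4)))"
```

```text
time: 5.15
tool_pos: [0.383, 0.1669, 0.1486]
tool_rot: [0.001, 0.929, -0.37, -0.001]
contact_force: [0.0, 1.0, -2.6]
gripper_width: 0.181
(array([-8.44, -2.09, -0.13]), array([ 0.14,  0.07, 37.01]))
```

```bash
python3 -m pendant '{"linear":[[-1.5,-0.4,-0.1],[-3,-0.8,-0.1],[-4.5,-1.1,-0.1],[-6,-1.5,-0.1],[-7.3,-1.8,-0.1],[-8.2,-2,-0.1],[-8.2,-2,-0.1],[-8.2,-2,-0.1],[-8.2,-2,-0.1],[-8.2,-2,-0.1]],"rotation":[[0,0,6],[0,0,12],[0,0,18],[0,0,24],[0,0,30],[0,0,35],[0,0,37],[0,0,37],[0,0,37],[0,0,37]],"grip":[1,1,1,1,1,1,1,1,1,1]}'
python3 - <<'E'
from h import *
print(rows_to([.336,.24,.15],down(-80.4)))
c=manip.calibration("wrist")
f=manip.grab_frame("wrist"); g=f[:,:,::-1].copy()
np.savez("w2.npz",c=c["cam_to_world"])
cv2.imwrite("pics/w2.png",g)
t=np.radians(9.6); u=np.array([np.cos(t),np.sin(t),0]);v=np.array([-np.sin(t),np.cos(t),0]);S=np.array([.7012,.302,.012])
for n,a,b,z in[("Lk",-.125,.024,.016),("Rk",-.125,-.024,.016),("Lf",-.19,.045,.016),("Rf",-.19,-.045,.016),("hL",-.085,.065,.068),("hR",-.085,-.065,.068),("pl",-.265,.065,0),("pr",-.265,-.065,0)]: print(n,proj(c,S+a*u+b*v+[0,0,z]).round(1))
cv2.imwrite("pics/w2.png",cv2.resize(g[:260,130:530],None,fx=2,fy=2,interpolation=cv2.INTER_CUBIC))
E
```

```text
time: 5.98
tool_pos: [0.3383, 0.2361, 0.1503]
tool_rot: [0.001, 0.766, -0.643, -0.0]
contact_force: [-0.4, 0.4, -2.5]
gripper_width: 0.182
(array([-0.42,  0.16,  0.03]), array([ 0.07, -0.02,  0.32]))
Lk [ 275.6 -197.7]
Rk [ 357. -197.]
Lf [246.8 -66.2]
Rf [385.7 -65.2]
hL [ 149.8 -453.1]
hR [ 477.6 -449.9]
pl [231.4  62.4]
pr [401.8  63.4]
```

View pics/w2.png

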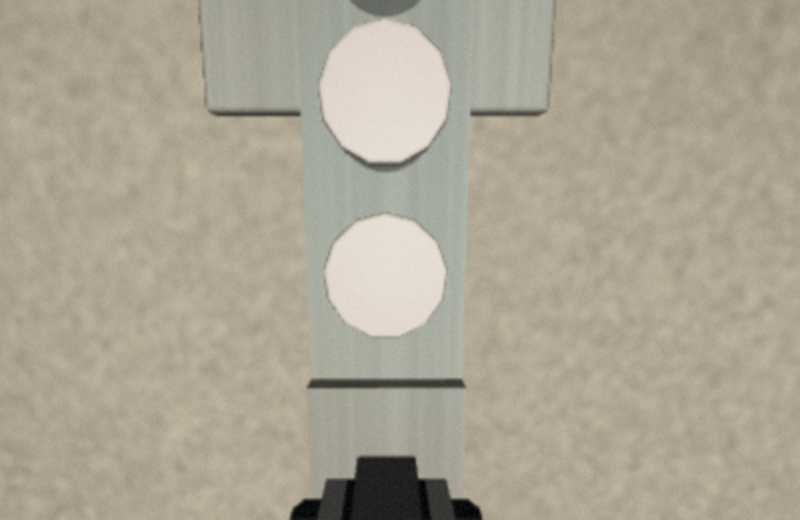

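Plate front corners appear at (234,55) and (404.5,55), against predictions of (231.4,62.4) and (401.8,63.4), and the edge is level. The carrier bar is centred at x≈322.5. I'm updating the dock estimate from this.

```bash
python3 - <<'E'
from h import *
c=manip.calibration("wrist")
a=ray(c,233.8,54.8,.012);b=ray(c,404.3,54.8,.012);print(a,b,np.linalg.norm(a-b)); d=a-b; yaw=np.arctan2(-d[0],d[1]);print("dock yaw",np.degrees(yaw))
u=np.array([np.cos(yaw),np.sin(yaw),0]);print("stop",(a+b)/2+.265*u)
C=np.array(c["cam_to_world"]);print("cam x yaw",np.degrees(np.arctan2(C[1,0],C[0,0])))
# carrier axis from image at z = underside .0865+.016
s=manip.state();z=s["tool_pos"][2]-.0625-.0+.0
l=ray(c,130+150.5-.25,60,z+.016);r=ray(c,130+234.5-.25,60,z+.016);m1=(l+r)/2
l=ray(c,130+154.5-.25,190,z+.026);r=ray(c,130+232-.25,190,z+.026);m2=(l+r)/2
e=m1-m2;print(m1,m2,"carrier yaw",np.degrees(np.arctan2(e[1],e[0])),s["tool_pos"])
E
```

```text
[0.43493974 0.32063909 0.012     ] [0.45720344 0.19328437 0.012     ] 0.1292861038127627
dock yaw 9.916038325008728
stop [0.7071128  0.30259601 0.012     ]
cam x yaw -80.0888229619985
[0.43061903 0.25175099 0.10403637] [0.36814302 0.24045641 0.11403637] carrier yaw 10.24740089542215 [0.33847514 0.23608216 0.15053637]
```

```bash
python3 -m pendant '{"linear":[[-0.1,0,0.5],[-0.2,0,1.5],[-0.2,0,2.7],[-0.2,0,4],[-0.2,0,5.3],[-0.2,0,6.2],[-0.2,0,6.8],[-0.2,0,7],[-0.2,0,7],[-0.2,0,7]],"rotation":[[0,0,0],[0,0,0],[0,0,0],[0,0,0],[0,0,0],[0,0,0],[0,0,0],[0,0,0],[0,0,0],[0,0,0]],"grip":[1,1,1,1,1,1,1,1,1,1]}'
python3 -m pendant '{"linear":[[0,-0.5,0],[0,-1.3,0],[0,-2.3,0],[0,-3.3,0],[0,-4.3,0],[0,-5.2,0],[0,-6,0],[0,-6.5,0],[0,-6.5,0],[0,-6.5,0]],"rotation":[[0,0,0],[0,0,0],[0,0,0],[0,0,0],[0,0,0],[0,0,0],[0,0,0],[0,0,0],[0,0,0],[0,0,0]],"grip":[1,1,1,1,1,1,1,1,1,1]}'
python3 - <<'E'
from h import *
crop("wrist","pics/w3.png",160,480,0,200,2)
s=manip.state()
t=np.radians(9.9);d=s["tool_pos"][:2]-[.7071,.3026];print(d@[np.cos(t),np.sin(t)],d@[-np.sin(t),np.cos(t)],s["ft_torque"])
print(rows_to(s["tool_pos"],down(-80.1)))
E
```

```text
time: 6.87
tool_pos: [0.3386, 0.2386, 0.0815]
tool_rot: [-0.0, 0.765, -0.644, 0.0]
contact_force: [0.2, 0.4, -1.8]
gripper_width: 0.179
time: 7.7
tool_pos: [0.4023, 0.2495, 0.081]
tool_rot: [0.0, 0.765, -0.644, -0.0]
contact_force: [-0.2, 0.6, -3.1]
gripper_width: 0.181
-0.30971685044310393 0.00012400758774519516 [-0.03415875  0.03786815  0.01516992]
(array([0., 0., 0.]), array([ 0.05, -0.01, -0.01]))
```

View pics/w3.png

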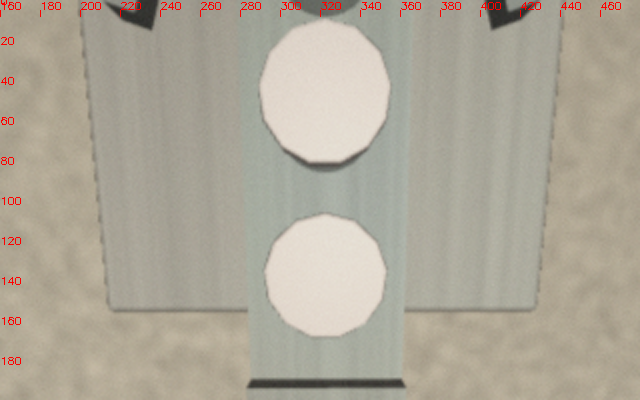

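The guides' front inner corners are at x=236 and 405 (centre 320.8), the plate centre is at about 322 and the carrier is at about 323. It is centred to about 1 mm, so I push in and watch the forces.

```bash
python3 -m pendant '{"linear":[[0,-0.4,0],[0,-1,0],[0,-1.8,0],[0,-2.6,0],[0,-3.4,0],[0,-4.2,0],[0,-5,0],[0,-5.6,0],[0,-6,0],[0,-6,0]],"rotation":[[0,0,0],[0,0,0],[0,0,0],[0,0,0],[0,0,0],[0,0,0],[0,0,0],[0,0,0],[0,0,0],[0,0,0]],"grip":[1,1,1,1,1,1,1,1,1,1]}'
python3 -m pendant '{"linear":[[0,-0.4,0],[0,-1,0],[0,-1.8,0],[0,-2.6,0],[0,-3.4,0],[0,-4.2,0],[0,-5,0],[0,-5.6,0],[0,-6,0],[0,-6,0]],"rotation":[[0,0,0],[0,0,0],[0,0,0],[0,0,0],[0,0,0],[0,0,0],[0,0,0],[0,0,0],[0,0,0],[0,0,0]],"grip":[1,1,1,1,1,1,1,1,1,1]}'
python3 - <<'E'
from h import *
s=manip.state()
t=np.radians(9.9);d=s["tool_pos"][:2]-[.7071,.3026];print(d@[np.cos(t),np.sin(t)],d@[-np.sin(t),np.cos(t)],s["ft_torque"],s["tool_pos"])
E
```

```text
time: 8.58
tool_pos: [0.4623, 0.26, 0.0811]
tool_rot: [-0.0, 0.765, -0.644, 0.0]
contact_force: [0.1, -0.7, -2.9]
gripper_width: 0.176
time: 9.42
tool_pos: [0.5214, 0.2703, 0.0811]
tool_rot: [-0.0, 0.765, -0.644, 0.0]
contact_force: [-0.1, -0.8, -3.4]
gripper_width: 0.177
-0.18846266796582503 6.889157539029939e-05 [0.0014468  0.0494599  0.04888233] [0.52143182 0.27026565 0.08114505]
```

```bash
python3 -m pendant '{"linear":[[0,-0.4,0],[0,-0.9,0],[0,-1.5,0],[0,-2,0],[0,-2.4,0],[0,-2.6,0],[0,-2.6,0.1],[0,-2.6,0.2],[0,-2.6,0.3],[0,-2.6,0.35]],"rotation":[[0,0,0],[0,0,0],[0,0,0],[0,0,0],[0,0,0],[0,0,0],[0,0,0],[0,0,0],[0,0,0],[0,0,0]],"grip":[1,1,1,1,1,1,1,1,1,1]}'
python3 -m pendant '{"linear":[[0,-0.1,0],[0,-0.2,0],[0,-0.3,0],[0,-0.4,0],[0,-0.5,0],[0,-0.6,0],[0,-0.6,0],[0,-0.6,0],[0,-0.6,0],[0,-0.6,0]],"rotation":[[0,0,0],[0,0,0],[0,0,0],[0,0,0],[0,0,0],[0,0,0],[0,0,0],[0,0,0],[0,0,0],[0,0,0]],"grip":[1,1,1,1,1,1,1,1,1,1]}'
cat > st.py <<'E'
from h import *
s=manip.state()
t=np.radians(9.9);d=s["tool_pos"][:2]-[.7071,.3026];print(d@[np.cos(t),np.sin(t)],d@[-np.sin(t),np.cos(t)],s["ft_torque"],s["tool_pos"],s["contact_force"])
E
python3 st.py
```

```text
time: 10.25
tool_pos: [0.5458, 0.2745, 0.0775]
tool_rot: [0.0, 0.765, -0.644, -0.0]
contact_force: [-1.8, -0.6, 0.8]
gripper_width: 0.181
time: 11.08
tool_pos: [0.5521, 0.2756, 0.0775]
tool_rot: [-0.0, 0.765, -0.644, 0.0]
contact_force: [0.1, 0.1, -3.2]
gripper_width: 0.18
-0.15737244013808405 8.985267660980775e-05 [0.0102854  0.00355113 0.03377126] [0.55205549 0.27563161 0.07751825] [ 0.13828063  0.0674459  -3.207511  ]
```

```bash
python3 -m pendant '{"linear":[[0,0,0.05],[0,-0.1,0.1],[0,-0.2,0.1],[0,-0.3,0.1],[0,-0.3,0.1],[0,-0.4,0.1],[0,-0.4,0.1],[0,-0.5,0.1],[0,-0.5,0.1],[0,-0.5,0.1]],"rotation":[[0,0,0],[0,0,0],[0,0,0],[0,0,0],[0,0,0],[0,0,0],[0,0,0],[0,0,0],[0,0,0],[0,0,0]],"grip":[1,1,1,1,1,1,1,1,1,1]}'; python3 st.py
```

```text
time: 11.92
tool_pos: [0.5548, 0.2764, 0.0775]
tool_rot: [0.003, 0.766, -0.643, -0.002]
contact_force: [-14.6, -3.7, 10.7]
gripper_width: 0.176
-0.15458375749818024 0.0003515236713811272 [-0.4046285   1.6671677  -0.01122211] [0.55475766 0.27636884 0.07749855] [-14.5607991   -3.65764604  10.65779915]
```

Contact with the stop at 0.1546 m from it, where 0.155 is expected, with about 15 N of push and the floor reached. Release and rise.

```bash
python3 -m pendant '{"linear":[[0,0,0],[0,0,0],[0,0,0],[0,0,0],[0,0,0],[0,0,0],[0,0,0],[0,0,0],[0,0,0],[0,0,0]],"rotation":[[0,0,0],[0,0,0],[0,0,0],[0,0,0],[0,0,0],[0,0,0],[0,0,0],[0,0,0],[0,0,0],[0,0,0]],"grip":[0.8,0.6,0.4,0.2,0,0,0,0,0,0]}'
python3 -m pendant '{"linear":[[0,0.1,-0.5],[0,0.3,-1.5],[0,0.4,-3],[0,0.4,-5],[0,0.4,-8],[0,0.4,-11],[0,0.4,-14],[0,0.4,-17],[0,0.4,-19],[0,0.4,-19]],"rotation":[[0,0,0],[0,0,0],[0,0,0],[0,0,0],[0,0,0],[0,0,0],[0,0,0],[0,0,0],[0,0,0],[0,0,0]],"grip":[0,0,0,0,0,0,0,0,0,0]}'
python3 - <<'E'
from h import *
f=manip.grab_frame("wrist"); a=f[60:260,160:480,::-1]
s=manip.grab_frame("side")[90:190,250:410,::-1]; t=manip.grab_frame("top")[130:240,190:350,::-1]
R2=lambda i,w,h:cv2.resize(i,(w,h),interpolation=cv2.INTER_CUBIC)
cv2.imwrite("pics/m1.png",np.vstack([np.hstack([R2(a,400,250),R2(s,400,250)]),R2(t,800,345)[:, :]])[:595])
print(manip.state()["tool_pos"])
E
```

```text
time: 12.75
tool_pos: [0.5569, 0.2765, 0.0765]
tool_rot: [0.0, 0.765, -0.644, -0.0]
contact_force: [0.2, 0.7, -0.9]
gripper_width: 0.997
time: 13.58
tool_pos: [0.5553, 0.2767, 0.2748]
tool_rot: [-0.005, 0.765, -0.643, 0.003]
contact_force: [0.3, -0.4, 1.4]
gripper_width: 1.003
[0.55259383 0.27571149 0.26626905]
```

View pics/m1.png

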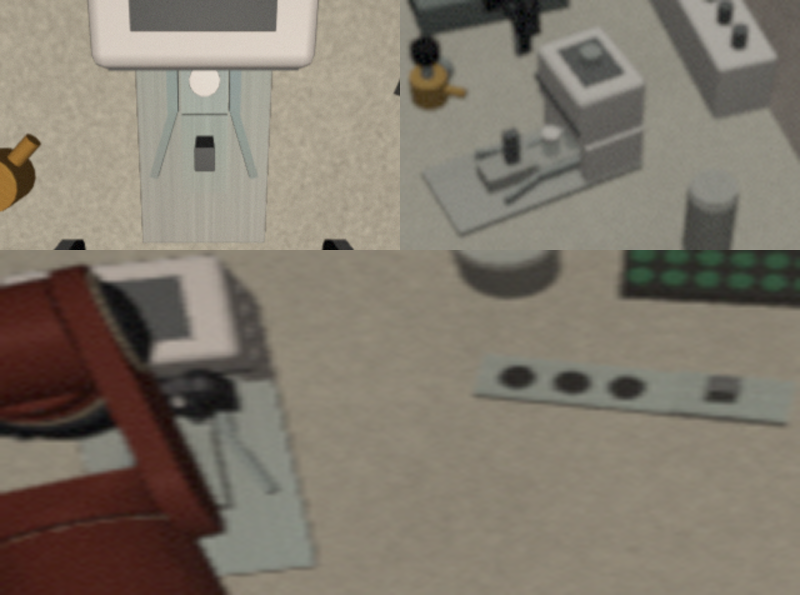

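```bash
cat >> h.py <<'E'
def knob_pose(g,yaw,back=0.,turn=0.):
    """tool pose gripping knob at g (grip point), panel back yaw deg; tool x = -panel y; turn clockwise deg"""
    B=R.from_euler('z',yaw,degrees=True)*R.from_euler('y',-20,degrees=True)   # panel axes: x back/up, z axis leaning to front
    ax=B.apply([0,0,1]); x=B.apply([0,-1,0]); M=R.from_matrix(np.c_[x,np.cross(-ax,x),-ax])*R.from_rotvec([0,0,turn],degrees=True)
    return np.array(g)+ax*(.003+back),M
E
python3 - <<'E'
from h import *
c=manip.calibration("wrist"); p=ray(c,324,188,.092); l=ray(c,160+143/1.25,253.6,.012); r=ray(c,160+265/1.25,253.6,.012)
t=np.radians(9.9); u=[np.cos(t),np.sin(t),0];print("post ahead of plate front",(p-(l+r)/2)@u, p)
q,M=knob_pose([.598,-.2515,.114],-15,.14);print(q,rows_to(q,M))
E
```

```text
post ahead of plate front 0.10814646392376977 [0.54973259 0.27321012 0.092     ]
[ 0.55075765 -0.23884145  0.24837604] (array([50.66,  9.02,  1.8 ]), array([19.7 ,  4.33, 24.64]))
```

The post is 108 mm ahead of the plate front, where 110 mm is nominal, so the carrier is home. Moving over to the panel.

```bash
python3 -m pendant '{"linear":[[4,0.5,0],[8,1,0],[12,2,0],[16,3,0],[20,4,0],[24,5,0.3],[28,5.5,0.6],[32,6,0.9],[36,6.5,1.2],[40,7,1.5]],"rotation":[[2,0.5,2.5],[4,1,5],[6,1.5,7.5],[8,2,10],[10,2.5,12.5],[12,2.7,15],[14,3,17.5],[16,3.5,20],[18,4,22],[19.7,4.3,24.6]],"grip":[0,0,0,0,0,0,0,0,0,0]}'
python3 - <<'E'
from h import *
q,M=knob_pose([.598,-.2515,.114],-15,.14);print(rows_to(q,M))
E
```

```text
time: 14.57
tool_pos: [0.5512, -0.1317, 0.2488]
tool_rot: [0.106, -0.599, 0.782, -0.137]
contact_force: [0.7, 0.6, 0.7]
gripper_width: 0.996
(array([10.36, -2.58,  0.96]), array([ 0.11,  0.04, -0.1 ]))
```

```bash
python3 -m pendant '{"linear":[[3,-0.7,0.3],[6,-1.4,0.6],[9,-2,0.9],[10.2,-2.5,0.9],[10.2,-2.5,0.9],[10.2,-2.5,0.9],[10.2,-2.5,0.9],[10.2,-2.5,0.9],[10.2,-2.5,0.9],[10.2,-2.5,0.9]],"rotation":[[0,0,0],[0,0,0],[0,0,0],[0,0,0],[0,0,0],[0,0,0],[0,0,0],[0,0,0],[0,0,0],[0,0,0]],"grip":[0,0,0,0,0,0,0,0,0,0]}'
python3 - <<'E'
from h import *
q,M=knob_pose([.598,-.2515,.114],-15,.14);print(rows_to(q,M))
c=manip.calibration("wrist")
print("knob top pred",proj(c,knob_pose([.598,-.2515,.114],-15,.012)[0]),"grip",proj(c,[.598,-.2515,.114]))
print(c["cam_to_world"].round(4).tolist())
crop("wrist","pics/k1.png",160,480,60,360,2)
E
```

```text
time: 15.4
tool_pos: [0.5522, -0.2346, 0.2516]
tool_rot: [0.106, -0.6, 0.781, -0.137]
contact_force: [-0.9, -0.5, -0.6]
gripper_width: 0.998
(array([0.45, 0.14, 0.29]), array([-0.01,  0.08,  0.1 ]))
knob top pred [327.65482361 199.42810919] grip [327.41554572 194.71531438]
[[-0.2564, 0.9643, -0.0659, 0.5765], [-0.9666, -0.2558, 0.0171, -0.2416], [-0.0004, 0.068, 0.9977, 0.3904], [0.0, 0.0, 0.0, 1.0]]
```

View pics/k1.png

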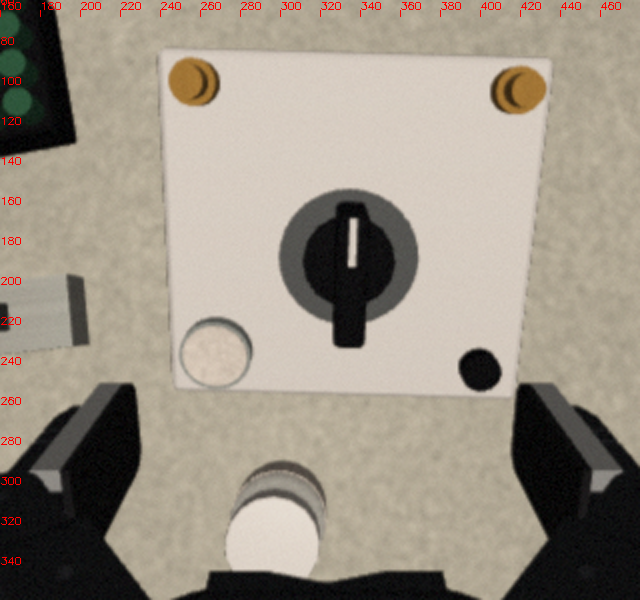

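The knob's bar top runs from about (350,220) to (349,347) in the crop, so its centre is at px (334.5,201). The disc centre is at px (334.3,188). The panel edges are tilted 1.4° from image horizontal, so the panel yaw is about −16.2°.

```bash
python3 - <<'E'
from h import *
from scipy.optimize import least_squares
c=manip.calibration("wrist"); yaw=-16.2
B=(R.from_euler('z',yaw,degrees=True)*R.from_euler('y',-20,degrees=True)).as_matrix()
px=lambda x,y:np.array([160+x/2-.25,60+y/2-.25])
obs=np.array([px(161,50),px(551,60),px(513,397),px(175,388)]); L=[(.085,.09),(.085,-.09),(-.085,-.09),(-.085,.09)]
def f(t):
    Bz=(R.from_euler('z',t[3],degrees=True)*R.from_euler('y',-20,degrees=True)).as_matrix()
    return np.ravel([proj(c,t[:3]+Bz@[a,b,0]) for a,b in L]-obs)
r=least_squares(f,[.6,-.25,.086,-16],x_scale=[.01,.01,.01,1]);print("face centre,yaw",r.x.round(4),r.fun.round(1))
F=r.x[:3]; 
for zc in(F[2],.086):
  G=F.copy(); 
  print("knob base pred",proj(c,G),"top pred",proj(c,G+.045*B[:,2]))
print("grip",F+.030*B[:,2], "ray knobtop", ray(c,334.5,201.2,F[2]+.045*B[2,2])-.015*B[:,2])
E
```

```text
face centre,yaw [  0.6151  -0.2641   0.0791 -16.3744] [-0.4  0.1  0.4  0.1 -0.3 -0.1  0.3 -0.1]
knob base pred [334.46767346 177.94683689] top pred [335.92505216 189.00372733]
knob base pred [334.46767346 177.94683689] top pred [335.92505216 189.00372733]
grip [ 0.60523229 -0.26121097  0.10724327] ray knobtop [ 0.59543196 -0.25731767  0.10724327]
```

```bash
python3 - <<'E'
from h import *
print(np.degrees(manip.state()["joint_pos"]).round(1))
for b in(.05,0): print(rows_to(*knob_pose([.596,-.2565,.107],-16.3,b)))
E
```

```text
[-32.8 -11.9 108.2   6.7  64.8  70.3]
(array([0.94, 0.45, 9.93]), array([-0.02,  0.52,  1.31]))
(array([ 0.98,  0.45, 14.93]), array([-0.02,  0.52,  1.31]))
```

```bash
python3 -m pendant '{"linear":[[0.5,0.2,2],[0.9,0.4,4],[0.9,0.4,6],[0.9,0.4,8],[0.9,0.4,9],[0.9,0.4,9.9],[0.9,0.4,9.9],[0.9,0.4,9.9],[0.9,0.4,9.9],[0.9,0.4,9.9]],"rotation":[[0,0.5,1.3],[0,0.5,1.3],[0,0.5,1.3],[0,0.5,1.3],[0,0.5,1.3],[0,0.5,1.3],[0,0.5,1.3],[0,0.5,1.3],[0,0.5,1.3],[0,0.5,1.3]],"grip":[0,0,0,0,0,0,0,0,0,0]}'
python3 - <<'E'
from h import *
print(rows_to(*knob_pose([.596,-.2565,.107],-16.3,0)))
c=manip.calibration("wrist"); np.save("k2cal.npy",c["cam_to_world"])
crop("wrist","pics/k2.png",120,520,60,360,2)
for a in(-.03,0,.03):
  P=np.array([.596,-.2565,.107]);B=(R.from_euler('z',-16.3,degrees=True)*R.from_euler('y',-20,degrees=True)).as_matrix()
  print((proj(c,P+B@[a,0,.015])-[120,60])*2)
E
```

```text
time: 16.28
tool_pos: [0.5794, -0.2524, 0.1589]
tool_rot: [0.105, -0.59, 0.788, -0.14]
contact_force: [0.3, -0.2, 0.1]
gripper_width: 0.995
(array([-0.08,  0.19,  5.16]), array([-0.15, -0.04, -0.04]))
[400.91054084 466.16730455]
[400.67006537 371.1045967 ]
[400.40583759 266.65233037]
```

View pics/k2.png

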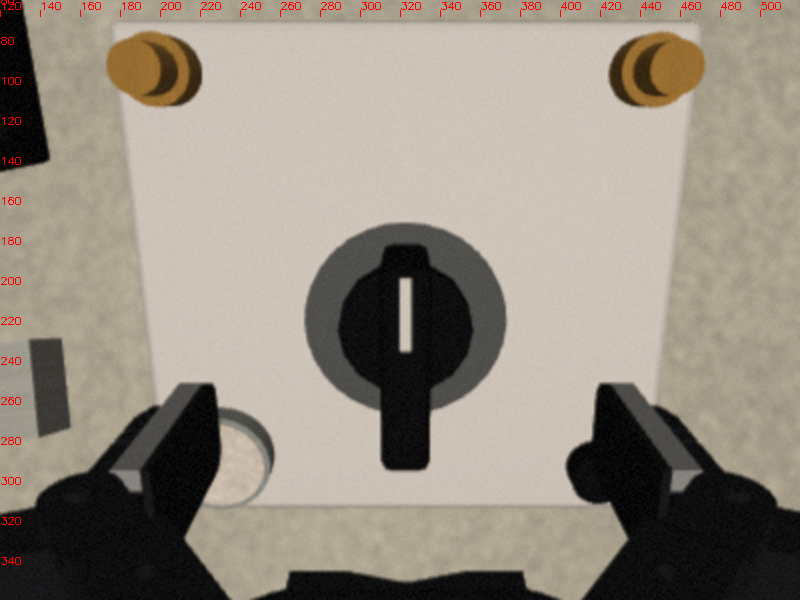

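The knob's centreline at 405.5 sits midway between the fingers (406), and the bar is vertical, so no lateral shift is needed. Descending.

```bash
python3 -m pendant '{"linear":[[0,0.1,0.6],[0,0.2,1.5],[0,0.2,2.5],[0,0.2,3.5],[0,0.2,4.2],[0,0.2,4.7],[0,0.2,5],[0,0.2,5.3],[0,0.2,5.3],[0,0.2,5.3]],"rotation":[[0,0,0],[0,0,0],[0,0,0],[0,0,0],[0,0,0],[0,0,0],[0,0,0],[0,0,0],[0,0,0],[0,0,0]],"grip":[0,0,0,0,0,0,0,0,0,0]}'
python3 -m pendant '{"linear":[[0,0,0],[0,0,0],[0,0,0],[0,0,0],[0,0,0],[0,0,0],[0,0,0],[0,0,0],[0,0,0],[0,0,0]],"rotation":[[0,0,0],[0,0,0],[0,0,0],[0,0,0],[0,0,0],[0,0,0],[0,0,0],[0,0,0],[0,0,0],[0,0,0]],"grip":[0.3,0.6,0.8,1,1,1,1,1,1,1]}'
python3 - <<'E'
from h import *
s=manip.state();print(s["ft_torque"],s["contact_force"],rows_to(*knob_pose([.596,-.2565,.107],-16.3,0)))
E
```

```text
time: 17.17
tool_pos: [0.5946, -0.2567, 0.1068]
tool_rot: [0.104, -0.59, 0.788, -0.139]
contact_force: [0.5, -0.1, 0.0]
gripper_width: 1.003
time: 18.0
tool_pos: [0.5944, -0.2566, 0.1077]
tool_rot: [0.104, -0.59, 0.788, -0.139]
contact_force: [-4.3, 2.3, 5.6]
gripper_width: 0.471
[0.23091024 0.55827133 0.03710961] [-4.31228759  2.28901793  5.57097178] (array([-0.06, -0.12, -0.18]), array([-0.  , -0.  , -0.05]))
```

The jaws stopped at 40 mm, on the round hub below the bar, so I'm a few millimetres too deep. Reopen, rise 7 mm and close again.

```bash
python3 -m pendant '{"linear":[[0,0,0],[0,0,0],[0,0,0],[0,0,-0.2],[0,0,-0.4],[0,0,-0.6],[0,0,-0.7],[0,0,-0.7],[0,0,-0.7],[0,0,-0.7]],"rotation":[[0,0,0],[0,0,0],[0,0,0],[0,0,0],[0,0,0],[0,0,0],[0,0,0],[0,0,0],[0,0,0],[0,0,0]],"grip":[0.5,0.3,0.3,0.3,0.3,0.3,0.3,0.3,0.3,0.3]}'
python3 -m pendant '{"linear":[[0,0,0],[0,0,0],[0,0,0],[0,0,0],[0,0,0],[0,0,0],[0,0,0],[0,0,0],[0,0,0],[0,0,0]],"rotation":[[0,0,0],[0,0,0],[0,0,0],[0,0,0],[0,0,0],[0,0,0],[0,0,0],[0,0,0],[0,0,0],[0,0,0]],"grip":[0.5,0.7,0.8,1,1,1,1,1,1,1]}'
python3 - <<'E'
from h import *
s=manip.state();print(s["ft_torque"],s["contact_force"],rows_to(*knob_pose([.596,-.2565,.107],-16.3,0)))
E
```

```text
time: 18.83
tool_pos: [0.5921, -0.256, 0.1132]
tool_rot: [0.104, -0.59, 0.788, -0.139]
contact_force: [0.1, -0.3, 1.4]
gripper_width: 0.699
time: 19.67
tool_pos: [0.5923, -0.256, 0.1138]
tool_rot: [0.104, -0.59, 0.788, -0.139]
contact_force: [-2.6, 1.3, 6.0]
gripper_width: 0.154
[0.17239856 0.32741025 0.04098767] [-2.59364792  1.27214241  6.01639276] (array([-0.06, -0.11,  0.46]), array([-0.04, -0.01, -0.05]))
```

Gripped on the bar at 13 mm opening. Turning clockwise in steps.

```bash
python3 -m pendant '{"linear":[[0,0,-0.1],[0,0,-0.1],[0,0,-0.1],[0,0,-0.1],[0,0,-0.1],[0,0,-0.1],[0,0,-0.1],[0,0,-0.1],[0,0,-0.1],[0,0,-0.1]],"rotation":[[0,0,2],[0,0,5],[0,0,9],[0,0,13],[0,0,17],[0,0,21],[0,0,25],[0,0,28],[0,0,30],[0,0,30]],"grip":[1,1,1,1,1,1,1,1,1,1]}'
cat > kn.py <<'E'
from h import *
s=manip.state();p,M=knob_pose([.596,-.2565,.107],-16.3,0);q=s["tool_rot"];A=R.from_quat([q[1],q[2],q[3],q[0]])
d=(M.inv()*A).as_rotvec(degrees=True);z=A.as_matrix()[:,2]
print("turn",d.round(2),"torque about tool z",(s["ft_torque"]@z).round(3),"F",s["contact_force"].round(1),"F tool",A.inv().apply(s["contact_force"]).round(1),"j6",np.degrees(s["joint_pos"][5]).round(1),"w",s["gripper_width"])
E
python3 kn.py
```

```text
time: 20.5
tool_pos: [0.5925, -0.2556, 0.1138]
tool_rot: [0.137, -0.366, 0.914, -0.107]
contact_force: [6.3, 1.4, -3.0]
gripper_width: 0.15
turn [ 0.09 -0.05 30.1 ] torque about tool z -0.069 F [ 6.3  1.4 -3. ] F tool [-4.8 -2.2  4.7] j6 100.6 w 0.15015823682165666
```

```bash
python3 -m pendant '{"linear":[[0,0,0],[0,0,0],[0,0,0],[0,0,0],[0,0,0],[0,0,0],[0,0,0],[0,0,0],[0,0,0],[0,0,0]],"rotation":[[0,0,3],[0,0,7],[0,0,12],[0,0,17],[0,0,22],[0,0,27],[0,0,31],[0,0,34],[0,0,36],[0,0,36]],"grip":[1,1,1,1,1,1,1,1,1,1]}';python3 kn.py
python3 -m pendant '{"linear":[[0,0,0],[0,0,0],[0,0,0],[0,0,0],[0,0,0],[0,0,0],[0,0,0],[0,0,0],[0,0,0],[0,0,0]],"rotation":[[0,0,0.5],[0,0,1],[0,0,1.5],[0,0,2],[0,0,2.5],[0,0,3],[0,0,3.5],[0,0,4],[0,0,4],[0,0,4]],"grip":[1,1,1,1,1,1,1,1,1,1]}';python3 kn.py
```

```text
time: 21.33
tool_pos: [0.5929, -0.2553, 0.114]
tool_rot: [0.165, -0.065, 0.982, -0.06]
contact_force: [8.1, 1.8, -3.1]
gripper_width: 0.155
turn [ 0.1  -0.15 66.09] torque about tool z -0.179 F [ 8.1  1.8 -3.1] F tool [-6.9  1.3  5.4] j6 136.6 w 0.15526597839912487
time: 22.17
tool_pos: [0.593, -0.2553, 0.114]
tool_rot: [0.166, -0.033, 0.984, -0.054]
contact_force: [8.7, 2.2, -3.3]
gripper_width: 0.154
turn [ 0.11 -0.14 69.92] torque about tool z -0.559 F [ 8.7  2.2 -3.3] F tool [-7.3  2.2  5.8] j6 140.5 w 0.15379326057547546
```

Torque jumped from 0.18 to 0.56 N m, so the stop is reached. I push 1.5° more and hold for about 2 s.

```bash
python3 -m pendant '{"linear":[[0,0,0],[0,0,0],[0,0,0],[0,0,0],[0,0,0],[0,0,0],[0,0,0],[0,0,0],[0,0,0],[0,0,0]],"rotation":[[0,0,0.5],[0,0,1],[0,0,1.5],[0,0,1.5],[0,0,1.5],[0,0,1.5],[0,0,1.5],[0,0,1.5],[0,0,1.5],[0,0,1.5]],"grip":[1,1,1,1,1,1,1,1,1,1]}';python3 kn.py
python3 -m pendant '{"linear":[[0,0,0],[0,0,0],[0,0,0],[0,0,0],[0,0,0],[0,0,0],[0,0,0],[0,0,0],[0,0,0],[0,0,0]],"rotation":[[0,0,0],[0,0,0],[0,0,0],[0,0,0],[0,0,0],[0,0,0],[0,0,0],[0,0,0],[0,0,0],[0,0,0]],"grip":[1,1,1,1,1,1,1,1,1,1]}'; python3 kn.py
python3 -m pendant '{"linear":[[0,0,0],[0,0,0],[0,0,0],[0,0,0],[0,0,0],[0,0,0],[0,0,0],[0,0,0],[0,0,0],[0,0,0]],"rotation":[[0,0,0],[0,0,0],[0,0,0],[0,0,0],[0,0,0],[0,0,0],[0,0,0],[0,0,0],[0,0,0],[0,0,0]],"grip":[1,1,1,1,1,1,1,1,1,1]}';python3 kn.py
```

```text
time: 23.0
tool_pos: [0.593, -0.2553, 0.114]
tool_rot: [0.167, -0.021, 0.984, -0.053]
contact_force: [8.8, 1.8, -3.9]
gripper_width: 0.15
turn [ 0.13 -0.11 71.3 ] torque about tool z -1.063 F [ 8.8  1.8 -3.9] F tool [-7.1  2.1  6.4] j6 141.9 w 0.1502337445194777
time: 23.83
tool_pos: [0.593, -0.2553, 0.114]
tool_rot: [0.167, -0.021, 0.984, -0.053]
contact_force: [7.4, 1.4, -4.1]
gripper_width: 0.15
turn [ 0.12 -0.11 71.29] torque about tool z -1.094 F [ 7.4  1.4 -4.1] F tool [-5.7  1.7  6.2] j6 141.9 w 0.14992590443309248
time: 24.67
tool_pos: [0.593, -0.2553, 0.1141]
tool_rot: [0.167, -0.021, 0.984, -0.053]
contact_force: [8.6, 1.4, -3.9]
gripper_width: 0.155
turn [ 0.13 -0.11 71.29] torque about tool z -1.089 F [ 8.6  1.4 -3.9] F tool [-6.9  1.6  6.4] j6 141.9 w 0.1554923935365905
```

Release and back off along the axis.

```bash
python3 -m pendant '{"linear":[[0,0,0],[0,0,0],[0,0,0],[0,0,0],[0,0,0],[0,0,0],[0,0,0],[0,0,0],[0,0,0],[0,0,0]],"rotation":[[0,0,0],[0,0,0],[0,0,0],[0,0,0],[0,0,0],[0,0,0],[0,0,0],[0,0,0],[0,0,0],[0,0,0]],"grip":[0,0,0,0,0,0,0,0,0,0]}'
python3 -m pendant '{"linear":[[0,0,-0.5],[0,0,-1.5],[0,0,-3],[0,0,-5],[0,0,-7],[0,0,-9],[0,0,-11],[0,0,-13],[0,0,-14],[0,0,-14]],"rotation":[[0,0,0],[0,0,0],[0,0,0],[0,0,0],[0,0,0],[0,0,0],[0,0,0],[0,0,0],[0,0,0],[0,0,0]],"grip":[0,0,0,0,0,0,0,0,0,0]}'
python3 - <<'E'
from h import *
w=manip.grab_frame("wrist")[60:380,100:540,::-1]; t=manip.grab_frame("top")[110:250,190:450,::-1]; s=manip.grab_frame("side")[90:330,240:440,::-1]
f=lambda i,w,h:cv2.resize(i,(w,h),interpolation=cv2.INTER_CUBIC)
cv2.imwrite("pics/fin.png",np.vstack([np.hstack([f(w,440,320),f(s,267,320)]),np.hstack([f(t,500,269),np.zeros((269,207,3),np.uint8)])]))
print(manip.state()["contact_force"])
E
```

```text
time: 25.5
tool_pos: [0.5918, -0.256, 0.1143]
tool_rot: [0.166, -0.018, 0.985, -0.052]
contact_force: [0.1, -1.2, -0.0]
gripper_width: 0.998
time: 26.33
tool_pos: [0.5467, -0.2431, 0.2502]
tool_rot: [0.169, -0.019, 0.984, -0.054]
contact_force: [0.4, -0.2, 1.2]
gripper_width: 1.002
[-0.08512431  0.23723321 -1.1597869 ]
```

View pics/fin.png

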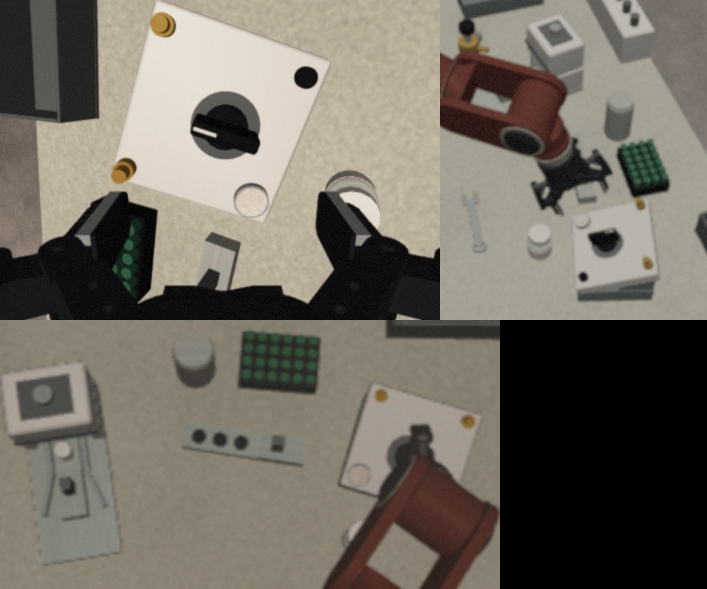

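The knob's white pointer at about (205,132) points back towards the two brass stubs again, so it has sprung back to rest. The carrier is home in the dock, the bystanders are in place, and the arm is clear with no contact force. Handing in.

```bash
python3 -c "
from plant import manip
print(manip.job_done(), manip.state()['time'])"
```

```text
the job is handed in; nothing more can be done
the job is handed in; nothing more can be done
```

The job is handed in. The loaded carrier is fully home in the dock, and the purge knob was then turned to its stop, held there and let go. It had taken about 26.5 s of the 72 s.

- **Carrier:** I gripped it by its post, kept it level, and slid it in until it met the end stop at about 15 N. At contact the post was 154.6 mm from my estimate of the stop, against 155 mm nominal. After release, the camera put it 108 mm ahead of the plate's front edge, against 110 mm nominal.
- **Knob:** My first closing stopped on the round hub below the bar, because I was about 5 mm too deep; the knob did not turn. I reopened, rose 7 mm and gripped the bar properly. I turned it until torque rose sharply at about 70° and held it at about 1.1 N m for over 1.5 s. After release, the last picture shows its pointer back at rest.
- **Final checks:** The last picture shows the spare carrier and the other bystanders in view where they stood. The arm is well clear, with contact force within sensor noise.
- **Disagreement:** The top and wrist cameras differed by about 4–7 mm on some positions. I relied on the wrist camera and contact forces, and both the grip and the fit agreed with them.

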